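# Open the shelf organiser, load it, close it up and lock it

### The arm

A 6-joint arm with a two-finger parallel gripper is mounted at the origin on the work surface. World frame = base frame: x ahead of the robot, y to its left, z up, the work surface at z = 0. Lengths are in m, angles in degrees, forces in N, time in s.
With the tool pointing down it reaches from about 0.35 to 0.725 m from the base axis. Payload 6 kg.
Tool frame: the origin (TCP) lies on the centre line of the jaws, within the pads' length; the fingertips stand 8 mm ahead of it and the grasp point (between the pads) lies 11 mm behind it; z points along the fingers, y is the direction in which the jaws open and shut (so a half turn about z gives the same grasp; the last joint's range is limited). The gripper opens to 85 mm and grips with 20 to 120 N. Pads are 22 mm wide; open, the fingers measure 114 mm over their backs; the gripper's body (76 mm by 85 mm) begins 54 mm behind the grasp point. The pads swing forward as they close: fully open they stand 13 mm farther back than shut.
Start: joints at [-51.125, 2.303, 4.859, 0, -92.561, -19.12], TCP at [0.203, -0.565, 0.239] pointing down, gripper open.
Joint ranges: [-146.85, 146.85], [-73.84, 115.35], [-62.03, 85.46], [-188.31, 113.3], [-161.28, -10.13], [-171.36, 171.36]. Speed limits (degrees/s): [147.25, 147.25, 172.46, 180, 180, 180].

### API

Orientations are given as [roll, pitch, yaw] about the fixed x, y, z axes, in that order (R = Rz(yaw) Ry(pitch) Rx(roll)).
In Python, from workcell import manip, open_gripper, grab, solve_ik, readout, cams, workorder gives the robot as it stands. Calls block until the motion is done:
- manip.move_ptp(position, orientation): joint-space move of the TCP to a pose.
- manip.move_linear(position, v=0.15, attitude=None, force_limit=None): straight line of the TCP; attitude=None keeps the orientation; v is the mean speed in m/s. With force_limit (N) it stops when the force on the tool has changed by that much, and returns True; else False.
- manip.set_joints(angles): joint-space move.
- open_gripper() and grab(grasp_force=None): open the fingers fully, or close them until they stop; grasp_force is the grip in N (None keeps the last).
- manip.pause(seconds).
- solve_ik(position, orientation): joint angles nearest the present ones, or None.
- readout.get_obs(): the state.
- cams.grab_frame(name): name is "scene" or "top" or "wrist"; returns a dict with "color" (480x640x3 uint8, red, green, blue), "K" (3x3 intrinsics, pixels), "pose" (4x4, takes a point from camera to world coordinates); the wrist camera has in their place "T_tool_cam" (4x4, takes a point from camera to tool coordinates, whose origin is the TCP and whose axes are the flange's). Camera axes: x right, y down, z forward; pixel columns grow to the right and rows downward; lengths in m; the calibration is good to about 2 mm. A picture is of the moment at which its call begins: read the wrist's pose just before it. There is no depth.
A pose or a line that the arm cannot do raises manip.MotionError and nothing moves.
- workorder.close_job(): hands the job in, once; it reports no verdict.
Trained networks look in a picture, given as the dict that the camera call returned (one of the last four; its "shot" number tells which), for a name from the list of things; names that differ only in an ending like _2 or _b are one class to them, and where a whole thing is asked for, a point or a joint stands for the part that bears it (a point fixed in the world has none). Each returns a list of dicts, best first, with "confidence" (0 to 1); they miss things now and then, are a little off and sometimes report something else, mostly with a low value. They report only what shows in the picture. A call takes as long as a camera call.
- cams.trace(picture, target): "region" (480x640 bool, what is visible of it) and "uv" ([column, row] in pixels, amid what is visible of it).
- cams.landmark_of(picture, target): "uv" ([column, row] in pixels: a listed point, or the origin of a listed thing).
The state is a dict: "clock": time; "joint_pos": joint angles; "joint_velocities": joint speeds; "effort": joint torques, N m; "ee_pos": TCP position; "ee_rot": TCP orientation; "wrist_force": force on the tool from outside, world axes, zero at the start; "wrist_torque": the same for the moment, N m; "opening": opening from 0.0 (shut) to 1.0 (fully open).
Only numpy, scipy, OpenCV 4.12 (cv2) and the standard library are available. Lean on these libraries where they do the work, as an engineer would, in place of code of your own. Each camera call takes 0.05 s, during which the arm holds its last target.

### The job

Turn the organiser's lock knob clockwise past its click, squeeze the fence's lever against its grip bar and, holding it squeezed, slide the fence to the notch marked by the standing pin and let go so that the lever springs back into that notch. With the bay open, put every latch box, scrubbing pad, nail brush and soap case that is out onto the bay floor, side by side from the fixed end wall on, so that the fence can close up to them. Then squeeze the lever again, bring the fence back to the notch marked by the low round stud, let go, and turn the knob back past its click to lock; leave the jar, the pump head and the scoop where they are.

Things in the scene. Friction and masses are not known exactly. Their poses are not given: they have to be found in the camera images.
- rack: Fixed organiser tray, grey base and white walls, 470 mm along y. Origin: centre of its underside; x away from the robot, z up. Base 12 mm thick, x -80 to 126 mm. The bay floor (12 mm up) runs x -75 to 45 mm between lips 24 mm high; a fixed end wall (52 mm high) at y = -135 closes one end, the fence the other. The lock knob stands at y = -195, outside the wall; the fence's rail and comb lie behind the bay.
- comb_first (a point): Top of the aluminium comb at its first notch (rack x 112, y 0, z 32 mm). The comb spans rack x 107 to 126 mm and has six notches 13 mm wide, 35 mm apart along the rack's y from here (rack y 0, 35, 70, 105, 140, 175 mm), open towards the lever. Axes as the rack's.
- bay_wall (a point): Foot of the fixed end wall's inner face, in the middle of the bay's depth (rack x -15, y -135, z 12 mm). Axes as the rack's.
- fence (a joint): Slide of the fence along the rack's +y, m: 0 = first notch (start, bay 102 mm wide), growing as the bay widens; each notch 0.035. Travel -0.004 to 0.181. Held by the lever's tooth in the comb; with the lever squeezed it slides freely (about 1.5 N).
- fence_handle (a point): Middle of the fence's upright handle at rest, 92 mm above the glass, at rack x = 78 mm and level with its tooth along rack y. The handle (32 mm wide along y, 60 to 112 mm up) is a fixed grey grip bar, outer face 24 mm to the -x side, and a steel lever plate, outer face 24 mm to the +x side: 48 mm over both, to be pinched along rack x at this height. Axes as the rack's.
- squeeze_mid (a point): Middle between the grip bar's and the lever's outer faces when the lever is fully squeezed: 6.5 mm to the -x side of fence_handle (only the lever moves, 13 mm to -x; then 35 mm over both). Centre a pinch here, so that both fingers meet the pair together. Nothing of the fence or the comb below stands higher than 60 mm beside the handle. Moves with the fence; axes as the rack's.
- fence_face (a point): Middle of the fence panel's face towards the bay (panel 122 mm deep, 26 to 60 mm above the glass); 33 mm to the -y side of the handle. Axes as the rack's.
- lever (a joint): Squeeze of the lever, m: 0 = let go, tooth in a notch; 0.013 = fully squeezed. Spring 5.6 N at 0, 11 N at full. From 0.008 the tooth is out of the comb; let go between notches it rests on the comb at about 0.007; it drops into a notch when within about 4 mm of its centre. While the knob is locked a bar blocks the lever (it moves about 2 mm only).
- knob (a joint): Lock knob angle, rad: 0 = locked (start), 1.4 = free; grows clockwise seen from above. A sprung click must be overcome near 0.7 (about 0.1 N m); up to 0.35 it is locked, from 1.05 free. It stays where left outside the click.
- knob_grip (a point): On the knob's upright axis, 50 mm above the glass, in its grip bar: 60 mm long, 14 mm thick, 34 to 64 mm above the glass, on a 58 mm disc whose top is 34 mm up. The bar lies along this point's x axis (along rack x when locked; grip across it).
- pin: Standing steel pin, 8 mm thick and 24 mm tall on a 16 mm disc, on the comb's back, right behind the notch wanted (the handle's tooth must have the same rack y). It is at the notch y = 140 or 175 mm of the rack. Origin at its foot, 32 mm above the glass; axes as the rack's.
- stud: Low round steel stud, 18 mm wide and 6 mm high, on the comb's back behind the notch for the closed position (rack y = 105 mm; the bay is then 207 mm long, enough for three things lying end to end along it). Origin at its foot; axes as the rack's.
- tab: Flat steel tab, 24 x 8 mm and 3 mm high, behind the other notch of y = 140 and 175 mm; nothing to do there. Origin at its foot.
- latch_box_mid (a point): Centre of the clear plastic box with a lid and latch: 62 mm along its x, 52 along y, 40 high. None if absent.
- pad_mid (a point): Centre of the yellow hard silicone scrubbing pad: 62 x 50 mm (x, y), 26 high. None if absent.
- nail_brush_mid (a point): Centre of the wooden nail brush, bristles down: 62 x 42 mm (x, y), 36 high. None if absent.
- soap_case_mid (a point): Centre of the white and grey soap travel case: 62 x 48 mm (x, y), 34 high. None if absent. Two or three of these four things are out, to the left and right of the rack.
- latch_box: The clear box again, origin at the middle of its underside.
- pad: The pad again, origin at the middle of its underside.
- nail_brush: The nail brush again, origin at the middle of its underside.
- soap_case: The soap case again, origin at the middle of its underside.
- jar: Frosted jar with a screw lid, 64 mm wide, 70 mm tall, beyond the rack; leave alone. Origin under its middle.
- pump_head: Loose steel pump head about 70 mm long, lying beyond the rack; leave alone.
- scoop: Blue plastic scoop about 130 mm long, lying beyond the rack; leave alone.

How it is judged (in metres and radians):
On the way, in this order (a step that is already met when the one before it is completed fails the run):
1. the lock knob is turned clockwise past its click (beyond 1.05 rad) (value of joint knob above 1.05 rad), for 0.2 s.
2. the lever is held squeezed with the fence slid off its first notch (value of joint lever above 0.0065 m and value of joint fence above 0.02 m), for 0.2 s.
3. the fence is latched in the notch at the standing pin, lever let go (y of fence_handle in the frame of pin between -0.007 and 0.007 m and value of joint lever below 0.003 m), for 0.3 s.
4. every item that is out lies in the bay (x of latch_box_mid in the frame of rack between -0.07 and 0.04 m and y of each of latch_box_mid, pad_mid, nail_brush_mid, soap_case_mid in the frame of bay_wall above 0.012 m and y of each of latch_box_mid, pad_mid, nail_brush_mid, soap_case_mid in the frame of fence_face below -0.012 m and height (world z) of each of latch_box_mid, pad_mid, nail_brush_mid, soap_case_mid below 0.047 m and linear speed of each of latch_box, pad, nail_brush, soap_case below 0.02 m/s and x of pad_mid in the frame of rack between -0.07 and 0.04 m and x of nail_brush_mid in the frame of rack between -0.07 and 0.04 m and x of soap_case_mid in the frame of rack between -0.07 and 0.04 m), for 0.3 s.
5. the fence is latched in the notch at the low round stud, lever let go (y of fence_handle in the frame of stud between -0.007 and 0.007 m and value of joint lever below 0.003 m), for 0.3 s.
6. the knob is turned back past its click (below 0.35 rad) (value of joint knob below 0.35 rad), for 0.2 s.
At the end, for the whole second after the job is handed in: The fence is latched within 7 mm of the round stud's notch with the lever sprung back (under 3 mm), every item that is out rests on the bay floor between end wall and fence (centre under 47 mm high, at rest, not stacked), and the knob is locked (below 0.35 rad) (all of step 4 and all of step 5 and value of joint knob below 0.35 rad and velocity of joint fence below 0.01 m/s); the robot touches nothing.
It fails at once if the jar is pushed more than 40 mm away (distance of jar from where it was at the start of the episode above 0.04 m).
It fails at once if the pump head is pushed more than 40 mm away (distance of pump_head from where it was at the start of the episode above 0.04 m).
It fails at once if the scoop is pushed more than 40 mm away (distance of scoop from where it was at the start of the episode above 0.04 m).
Of latch_box, pad, nail_brush, soap_case only 2 to 3 are there at a start; the rules pass over those that are not, and their reading is None.
At some moment in a run one of latch_box, pad, nail_brush, soap_case may be knocked a few centimetres aside while the robot is not near it.
Once in a run the grip may slacken for a moment while it holds something.
It also fails if it takes over 200 s, if anything falls off the work surface, if the arm or the gripper's body presses on something with over 40 N, if the wrist force passes 120 N, or if a joint passes its speed limit or range.

## Working session

There is one attempt and no reset: what is moved stays moved. The work goes in short steps, each a Python script; the robot and the scene stay as the last script left them, time stands still between calls to the robot, and variables do not carry over. Pictures are saved under pics/ and viewed, and the job is handed in when it is done.

```bash
ls; mkdir -p pics; cat > h.py <<'E'
import numpy as np, cv2
from workcell import manip, open_gripper, grab, solve_ik, readout, cams, workorder
from scipy.spatial.transform import Rotation as R
def save(f,n): cv2.imwrite('pics/'+n+'.png', f['color'][:,:,::-1])
def obs():
    return readout.get_obs()
def campose(f,o=None):
    if 'pose' in f: return np.array(f['pose'])
    T=np.eye(4); T[:3,:3]=R.from_euler('xyz',o['ee_rot'],degrees=True).as_matrix(); T[:3,3]=o['ee_pos']
    return T@np.array(f['T_tool_cam'])
def toz(f,uv,z,o=None):
    P=campose(f,o); K=np.array(f['K'])
    d=P[:3,:3]@np.linalg.solve(K,[uv[0],uv[1],1]); c=P[:3,3]
    return c+d*(z-c[2])/d[2]
def proj(f,p,o=None):
    P=np.linalg.inv(campose(f,o)); q=P[:3,:3]@np.array(p)+P[:3,3]; u=np.array(f['K'])@q; return u[:2]/u[2]
def lm(f,n):
    r=cams.landmark_of(f,n); return r[:2]
E
python3 - <<'E'
from h import *
print(obs())
for n in ['scene','top','wrist']:
    f=cams.grab_frame(n); save(f,n+'0')
    if n=='wrist': print(f['T_tool_cam']); continue
    print(n,np.round(campose(f),3).tolist(), f['K'])
    for t,z in dict(rack=0,comb_first=.032,bay_wall=.012,fence_handle=.092,fence_face=.043,knob_grip=.05,pin=.032,stud=.032,tab=.032,latch_box_mid=.02,pad_mid=.013,nail_brush_mid=.018,soap_case_mid=.017,jar=0,pump_head=0.01,scoop=0.01).items():
        for d in lm(f,t): print(n,t,np.round(d['uv'],1),round(d['confidence'],2),np.round(toz(f,d['uv'],z),4))
E
```

```text
pics
{'clock': 0.0, 'joint_pos': array([-5.11249723e+01,  2.33731441e+00,  4.80134371e+00, -2.71899959e-02,
       -9.25632214e+01, -1.91191147e+01]), 'joint_velocities': array([ 0.10271239,  0.03119967,  0.17931603,  0.00861609, -0.11453323,
       -0.07002466]), 'effort': array([-9.47790904e-04, -3.68191016e+01,  3.47408330e+01,  6.93251207e+00,
       -5.52313679e-03,  3.73795842e-06]), 'ee_pos': array([ 0.20276857, -0.56434776,  0.23828057]), 'ee_rot': array([ 1.79897382e+02, -6.82214817e-03, -1.60242888e+02]), 'wrist_force': array([0.33719301, 0.03870134, 0.3138    ]), 'wrist_torque': array([-0.02517359,  0.01575508,  0.01954559]), 'opening': 1.000455805154612}
scene [[-0.848, 0.305, -0.434, 1.023], [0.53, 0.489, -0.693, 0.659], [0.001, -0.817, -0.577, 0.624], [0.0, 0.0, 0.0, 1.0]] [[448.0345899    0.         318.73711191]
 [  0.         448.0345899  237.85041078]
 [  0.           0.           1.        ]]
scene rack [350.1 243.6] 0.98 [ 0.5031 -0.0313  0.    ]
scene comb_first [312.1 249.7] 0.62 [ 0.6142 -0.0215  0.032 ]
scene comb_first [315.9 213.6] 0.55 [ 0.5284 -0.1445  0.0
[... 1866 characters left out ...]
d [271.8 238.4] 0.57 [0.6249 0.1251 0.02  ]
top pad_mid [175.7 308.3] 0.74 [0.4469 0.3724 0.013 ]
top pad_mid [161.9 252.4] 0.74 [0.5935 0.4147 0.013 ]
top nail_brush_mid [164.1 251.9] 0.91 [0.5938 0.4074 0.018 ]
top jar [376.4 182.4] 0.64 [ 0.78   -0.1573  0.    ]
top pump_head [320.2 182.4] 0.52 [ 0.7794 -0.0042  0.01  ]
top pump_head [326.6 236.4] 0.33 [ 0.63  -0.019  0.01 ]
top scoop [280.  187.3] 0.8 [0.7673 0.1046 0.01  ]
[[ 4.40525990e-04 -9.49979097e-01 -3.12313178e-01  7.91949461e-02]
 [ 9.99999868e-01  5.01531245e-04 -1.15007211e-04 -2.75780223e-04]
 [ 2.65889264e-04 -3.12313086e-01  9.49979192e-01 -1.34208358e-01]
 [ 0.00000000e+00  0.00000000e+00  0.00000000e+00  1.00000000e+00]]
```

View pics/scene0.png

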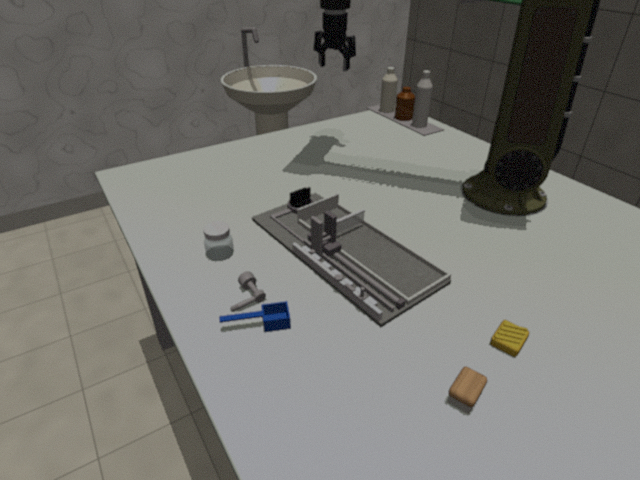

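View pics/top0.png

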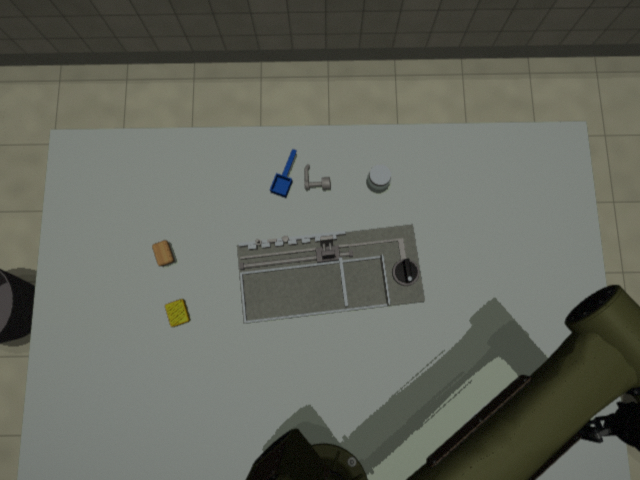

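View pics/wrist0.png

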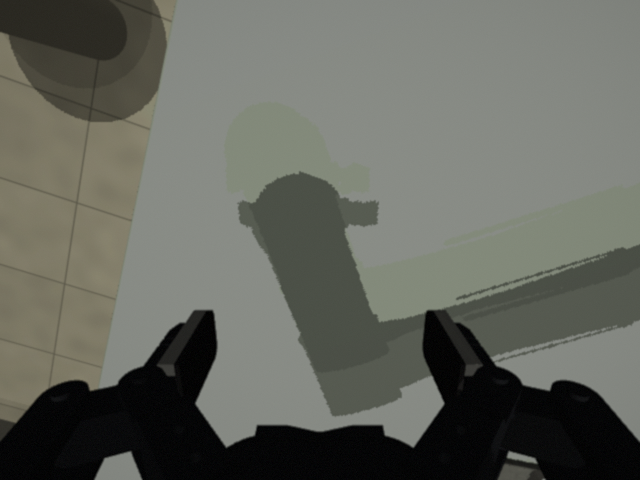

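Two things are visible: the pad at about (176,312) and the brush at (164,252) in the top picture. I still have to check the area to the right of the rack that the arm was hiding. I'll take closer wrist views.

```bash
python3 - <<'E'
from h import *
import pickle
T=dict(rack=0,comb_first=.032,bay_wall=.012,fence_handle=.092,squeeze_mid=.092,fence_face=.043,knob_grip=.05,pin=.032,stud=.032,tab=.032,latch_box_mid=.02,pad_mid=.013,nail_brush_mid=.018,soap_case_mid=.017)
for i,(p,y) in enumerate([((0.48,-0.10,0.36),0),((0.48,0.08,0.36),0),((0.48,0.25,0.36),0)]):
    manip.move_ptp(p,[180,0,y]); manip.pause(.2); o=obs(); f=cams.grab_frame('wrist'); save(f,'w1_%d'%i)
    pickle.dump((f,o),open('w1_%d.pkl'%i,'wb'))
    print(i,np.round(o['ee_pos'],4),np.round(o['ee_rot'],2),np.round(o['wrist_force'],2))
    for t,z in T.items():
        for d in lm(f,t)[:1]: print(i,t,np.round(d['uv'],1),round(d['confidence'],2),np.round(toz(f,d['uv'],z,o),4))
    if i==2:
        g=cams.grab_frame('top'); save(g,'top1')
        for t,z in T.items():
            for d in lm(g,t)[:1]: print('top',t,np.round(d['uv'],1),round(d['confidence'],2),np.round(toz(g,d['uv'],z),4))
E
```

```text
0 [ 0.4799 -0.1005  0.3598] [ 1.8e+02  2.0e-02 -7.0e-02] [ 0.25 -0.12 -0.11]
0 rack [264.  162.6] 0.7 [ 0.5105 -0.0261 -0.    ]
0 comb_first [246.8  67.6] 0.66 [ 0.6225 -0.0162  0.032 ]
0 bay_wall [367.1 162.5] 0.56 [ 0.5118 -0.1634  0.012 ]
0 fence_handle [238.8  93.5] 0.69 [ 0.5902 -0.0173  0.092 ]
0 fence_face [287.1 174.9] 0.98 [ 0.4999 -0.0605  0.043 ]
0 knob_grip [419.5 152.1] 0.68 [ 0.5279 -0.2208  0.05  ]
0 pin [286.  175.5] 0.73 [ 0.4976 -0.0581  0.032 ]
0 stud [263.3 161.9] 0.65 [ 0.5147 -0.0301  0.032 ]
0 tab [126.1  75.9] 0.55 [0.6137 0.1259 0.032 ]
0 soap_case_mid [245.5  70. ] 0.35 [ 0.6218 -0.0117  0.017 ]
1 [0.4801 0.0791 0.3601] [ 1.8e+02 -1.0e-02 -9.0e-02] [ 0.13 -0.04  0.22]
1 rack [397.1 161.2] 0.91 [ 0.5125 -0.0257 -0.    ]
1 comb_first [402.   69.1] 0.83 [ 0.6211 -0.0176  0.032 ]
1 bay_wall [502.7 164.8] 0.55 [ 0.5089 -0.1626  0.012 ]
1 fence_handle [414.7  95.3] 0.6 [ 0.5887 -0.02    0.092 ]
1 squeeze_mid [414.2 104.7] 0.78 [ 0.5796 -0.0202  0.092 ]
1 fence_face [428.8 173.6] 0.62 [ 0.5016 -0.057   0.043 ]
1 knob_grip [569.  148.6] 0.68 [ 0.5321 -0.22    0.05  
[... 1102 characters left out ...]
49 -0.0669  0.017 ]
top rack [329.2 280.5] 0.67 [ 0.5139 -0.024   0.    ]
top comb_first [327.8 237.5] 0.78 [ 0.6226 -0.022   0.032 ]
top bay_wall [385.6 283.7] 0.78 [ 0.5019 -0.1701  0.012 ]
top fence_handle [324.4 245.9] 0.7 [ 0.5895 -0.0127  0.092 ]
top squeeze_mid [328.  248.8] 0.87 [ 0.5821 -0.0215  0.092 ]
top fence_face [346.5 282.3] 0.81 [ 0.5037 -0.0674  0.043 ]
top knob_grip [408.9 270.8] 0.95 [ 0.5297 -0.2258  0.05  ]
top pin [254.7 242.4] 0.39 [0.6127 0.1683 0.032 ]
top stud [286.7 240.2] 0.38 [0.6171 0.0851 0.032 ]
top tab [272.  238.7] 0.55 [0.6217 0.1233 0.032 ]
top pad_mid [177.1 310.1] 0.79 [0.4423 0.3686 0.013 ]
top soap_case_mid [327.7 237. ] 0.27 [ 0.6269 -0.0219  0.017 ]
```

View pics/w1_0.png

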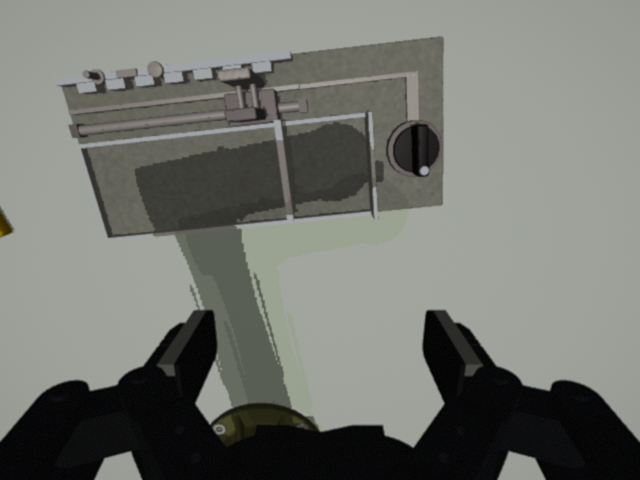

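View pics/w1_1.png

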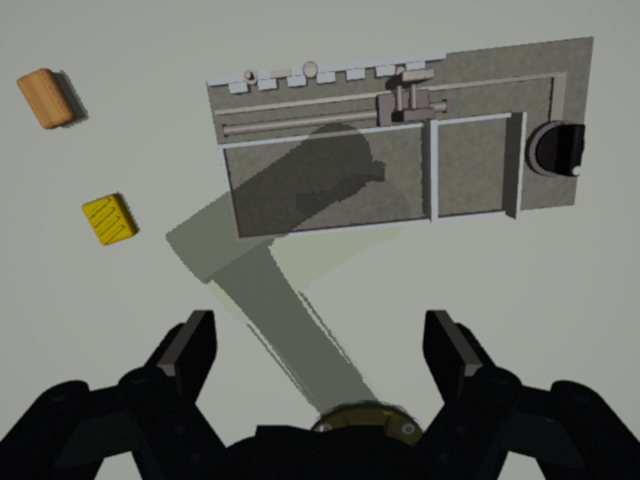

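View pics/top1.png

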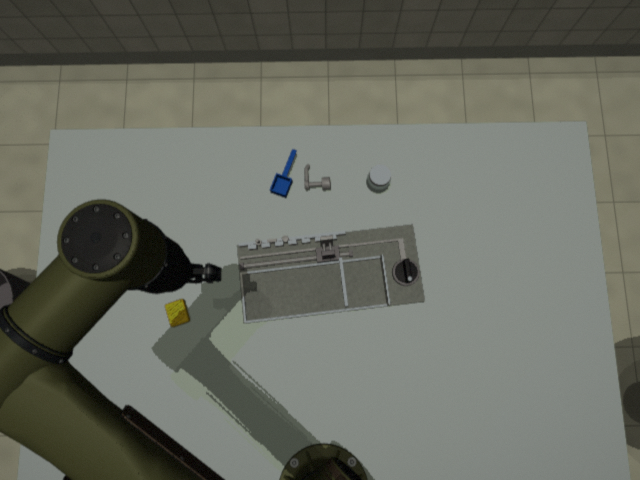

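```bash
cat > fitrack.py <<'E'
from h import *
import pickle
from scipy.optimize import least_squares
L=dict(rack=(0,0,0),comb_first=(.112,0,.032),bay_wall=(-.015,-.135,.012),fence_handle=(.078,0,.092),squeeze_mid=(.0715,0,.092),fence_face=(-.015,-.033,.043),knob_grip=(0,-.195,.05),stud=(.119,.105,.032),pin=(.119,.175,.032),tab=(.119,.14,.032))
# knob x unknown -> excluded; pin/stud x unknown -> only y used
skip={'knob_grip','pin','stud','tab'}
obsr=[(0,'rack',264,162.6),(0,'comb_first',246.8,67.6),(0,'bay_wall',367.1,162.5),(0,'fence_handle',238.8,93.5),(0,'fence_face',287.1,174.9),
(1,'rack',397.1,161.2),(1,'comb_first',402,69.1),(1,'bay_wall',502.7,164.8),(1,'fence_handle',414.7,95.3),(1,'squeeze_mid',414.2,104.7),(1,'fence_face',428.8,173.6),
(2,'rack',524.2,161.5),(2,'comb_first',545,67.7),(2,'fence_handle',576.4,94.8),(2,'squeeze_mid',575,102.9),(2,'fence_face',569.4,172.7)]
corn=[(0,(-.08,-.235,.012),443,205),(0,(.126,-.235,.012),443,38),(1,(-.08,-.235,.012),574,205),(1,(.126,-.235,.012),592,38)]
V=[pickle.load(open('w1_%d.pkl'%i,'rb')) for i in range(3)]
def W(q,p): c,s=np.cos(q[2]),np.sin(q[2]); return np.array([q[0]+c*p[0]-s*p[1],q[1]+s*p[0]+c*p[1],p[2]])
def res(q,split=False):
    r=[proj(V[i][0],W(q,L[n]),V[i][1])-[u,v] for i,n,u,v in obsr]+[2*(proj(V[i][0],W(q,p),V[i][1])-[u,v]) for i,p,u,v in corn]
    return np.array(r) if split else np.ravel(r)
s=least_squares(res,[.51,-.026,.07],loss='soft_l1',f_scale=2)
if __name__=='__main__':
    print(s.x,np.degrees(s.x[2]),np.sqrt(np.mean(s.fun**2))); 
    for a,b in zip([o[:2] for o in obsr]+corn,res(s.x,True)): print(a[:2],np.round(b,1))
    q=s.x;c,sn=np.cos(q[2]),np.sin(q[2])
    for w in [(.5279,-.2208),(.5321,-.22),(.5297,-.2258),(.6115,.1604),(.6131,.1565),(.6222,.0955),(.6212,.0903),(.6177,.1245),(.6181,.1292)]:
        d=np.array(w)-q[:2]; print(w,'->rack',np.round([c*d[0]+sn*d[1],-sn*d[0]+c*d[1]],4))
    print('handle',W(q,L['fence_handle']),'sq175',W(q,(.0715,.175,.092)))
E
python3 fitrack.py
```

```text
[ 0.51087949 -0.02619697  0.09771761] 5.5988066729585 1.747925362637731
(0, 'rack') [ 0.1 -0.3]
(0, 'comb_first') [-0.8  0.1]
(0, 'bay_wall') [-1.1  2. ]
(0, 'fence_handle') [1.4 1.8]
(0, 'fence_face') [0.  0.6]
(1, 'rack') [0.3 1.2]
(1, 'comb_first') [-1.9 -1.1]
(1, 'bay_wall') [-0.4 -0.2]
(1, 'fence_handle') [-1.4  0.2]
(1, 'squeeze_mid') [-0.8 -2.5]
(1, 'fence_face') [2.7 2. ]
(2, 'rack') [-0.6  1. ]
(2, 'comb_first') [0.9 0.5]
(2, 'fence_handle') [0.8 0.8]
(2, 'squeeze_mid') [ 1.4 -0.6]
(2, 'fence_face') [-1.3  3. ]
(0, (-0.08, -0.235, 0.012)) [-2.   0.8]
(0, (0.126, -0.235, 0.012)) [ 0.7 -4.4]
(1, (-0.08, -0.235, 0.012)) [-1.1  0.9]
(1, (0.126, -0.235, 0.012)) [ 5. -4.]
(0.5279, -0.2208) ->rack [-0.002  -0.1953]
(0.5321, -0.22) ->rack [ 0.0022 -0.1949]
(0.5297, -0.2258) ->rack [-0.0007 -0.2005]
(0.6115, 0.1604) ->rack [0.1183 0.1759]
(0.6131, 0.1565) ->rack [0.1196 0.1719]
(0.6222, 0.0955) ->rack [0.1227 0.1103]
(0.6212, 0.0903) ->rack [0.1212 0.1052]
(0.6177, 0.1245) ->rack [0.121  0.1396]
(0.6181, 0.1292) ->rack [0.1219 0.1442]
handle [ 0.58850739 -0.01858712  0.092     ] sq175 [0.56496502 0.15494388 0.092     ]
```

The rack fit has about 1 px error, so roughly 1–2 mm. The pin is at notch 175. Only the pad and the brush are out. Next I turn the knob.

```bash
cat >> h.py <<'E'
QR=np.array([0.51088,-0.02620,0.09772]); YR=np.degrees(QR[2])
def W(p): c,s=np.cos(QR[2]),np.sin(QR[2]); return np.array([QR[0]+c*p[0]-s*p[1],QR[1]+s*p[0]+c*p[1],p[2]])
def toR(w): c,s=np.cos(QR[2]),np.sin(QR[2]); d=np.array(w[:2])-QR[:2]; return np.array([c*d[0]+s*d[1],-s*d[0]+c*d[1]])
def st(m=''):
    o=obs(); print(m,'t%.1f'%o['clock'],'p',np.round(o['ee_pos'],4),'yaw%.1f'%o['ee_rot'][2],'F',np.round(o['wrist_force'],1),'Tz%.2f'%o['wrist_torque'][2],'op%.3f'%o['opening'],'q',np.round(o['joint_pos'],1)); return o
E
python3 - <<'E'
from h import *
manip.move_ptp(W((0,-.195,.16)),[180,0,YR]); st()
print(manip.move_linear(W((0,-.195,.046)),v=.1,force_limit=15)); st()
grab(40); st('grip')
q=np.array(obs()['joint_pos'])
for a in np.arange(10,81,10):
    t=q.copy(); t[5]-=min(a,78); manip.set_joints(t.tolist())
    st(a)
f=cams.grab_frame('scene'); save(f,'s2')
E
```

```text
t10.7 p [ 0.5305 -0.2196  0.1606] yaw5.7 F [ 0.  -0.5  0.1] Tz0.02 op0.999 q [ -2.5  -1.4  -7.    0.  -84.3  98.1]
False
 t12.0 p [ 0.5304 -0.2204  0.0469] yaw5.6 F [-0.4  0.6  0.2] Tz-0.03 op1.001 q [ -2.5   2.  -15.7   0.  -72.2  98.1]
grip t12.6 p [ 0.53   -0.2208  0.0463] yaw5.6 F [-0.3 -3.4  0.4] Tz0.07 op0.156 q [ -2.6   2.  -15.8   0.  -72.2  98.1]
10 t12.9 p [ 0.53   -0.2209  0.0463] yaw-4.2 F [ 1.4 -1.9 -0. ] Tz0.04 op0.159 q [ -2.6   2.  -15.8   0.1 -72.2  88.4]
20 t13.2 p [ 0.53   -0.221   0.0463] yaw-14.1 F [ 0.  -3.3 -0.1] Tz-0.04 op0.156 q [ -2.6   2.  -15.8   0.1 -72.2  78.5]
30 t13.5 p [ 0.5299 -0.2211  0.0463] yaw-24.0 F [ 0.5 -5.6 -1.5] Tz0.08 op0.153 q [ -2.6   2.  -15.8   0.1 -72.2  68.6]
40 t13.8 p [ 0.5299 -0.2211  0.0463] yaw-34.1 F [ 0.5 -6.  -0.4] Tz0.03 op0.155 q [ -2.6   2.  -15.8   0.1 -72.2  58.5]
50 t14.1 p [ 0.5299 -0.2213  0.0463] yaw-44.1 F [ 0.3 -4.7 -1.9] Tz-0.12 op0.158 q [ -2.6   2.  -15.8   0.1 -72.2  48.5]
60 t14.4 p [ 0.5298 -0.2213  0.0463] yaw-54.1 F [-0.  -5.4 -1.6] Tz-0.00 op0.156 q [ -2.6   2.  -15.8   0.1 -72.2  38.5]
70 t14.7 p [ 0.5297 -0.2214  0.0463] yaw-64.1 F [ 0.1 -6.1 -1.3] Tz-0.01 op0.158 q [ -2.6   2.  -15.8   0.1 -72.2  28.5]
80 t14.9 p [ 0.5297 -0.2214  0.0463] yaw-72.1 F [ 0.  -6.5 -1.4] Tz0.01 op0.155 q [ -2.6   2.  -15.8   0.1 -72.2  20.5]
```

```bash
python3 - <<'E'
from h import *
open_gripper(); p=obs()['ee_pos']
manip.move_linear([p[0],p[1],.19],v=.2)
st()
manip.move_ptp(W((.0715,0,.19)),[180,0,YR-90]); st()
print(manip.move_linear(W((.0715,0,.081)),v=.08,force_limit=12)); st()
f=cams.grab_frame('scene'); save(f,'s3')
o=obs();f=cams.grab_frame('wrist'); save(f,'w3')
for d in lm(f,'knob_grip'): print(d, toz(f,d['uv'],.05,o))
E
```

```text
t16.5 p [ 0.5295 -0.2204  0.1883] yaw-72.4 F [-0.7 -0.5 -1.1] Tz0.02 op1.000 q [ -2.6  -1.6  -4.4  -0.  -87.3  20.2]
 t17.4 p [ 0.5817 -0.0194  0.189 ] yaw-84.4 F [ 0.4 -0.5 -0.1] Tz-0.02 op1.002 q [ 17.8  -0.3  -3.    0.  -87.4 -12.2]
False
 t18.9 p [ 0.5824 -0.0192  0.0817] yaw-84.4 F [-0.4 -0.   0.6] Tz0.05 op1.001 q [ 17.8   1.9 -12.1   0.  -76.  -12.2]
{'uv': [494.2, 220.2], 'confidence': 0.7} [ 0.50435383 -0.06355105  0.05      ]
{'uv': [247.7, 276.3], 'confidence': 0.28} [ 0.61990917 -0.02301082  0.05      ]
```

View pics/w3.png

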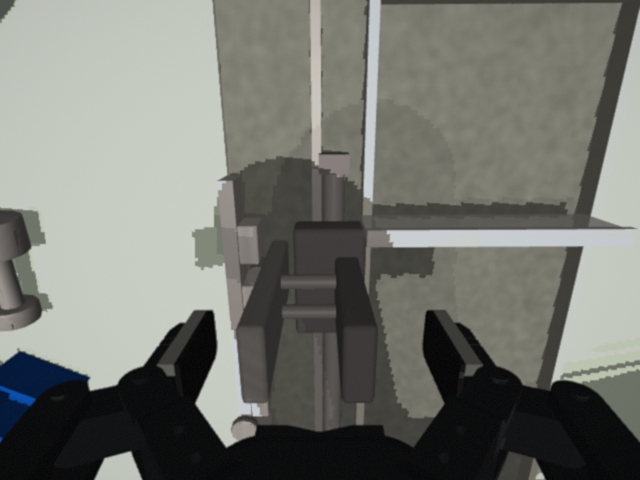

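View pics/s3.png

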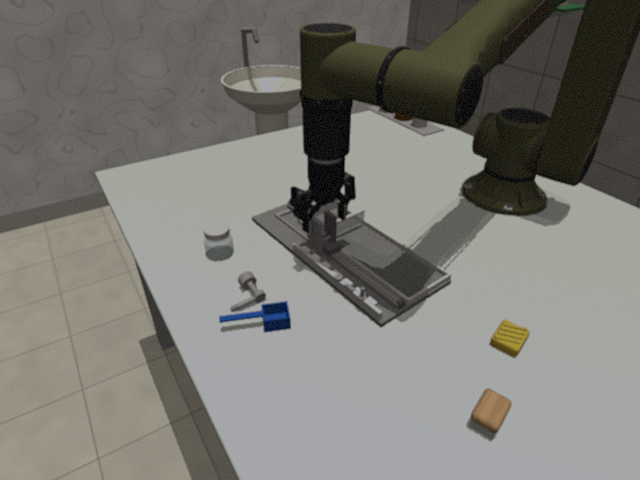

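The wrist picture shows the handle between the pads: lever at about column 255, bar at about column 360. The scene picture shows the brush was knocked aside, so I'll measure it again later. Squeezing now.

```bash
python3 - <<'E'
from h import *
grab(45); o=st('squeezed'); print('gap mm',o['opening']*85)
p0=np.array(o['ee_pos']); 
u=W((0,1,0))-W((0,0,0))
for s in [.006,.035,.07,.105,.14,.175]:
    r=manip.move_linear((p0+u*s).tolist(),v=.06,force_limit=25); o=st(s)
    if r: print('stopped');break
f=cams.grab_frame('scene'); save(f,'s4')
o=obs();f=cams.grab_frame('wrist'); save(f,'w4')
E
```

```text
squeezed t19.7 p [ 0.5805 -0.0205  0.0836] yaw-84.4 F [-15.9  -1.6  15.3] Tz0.24 op0.404 q [ 17.8   1.7 -12.1   0.1 -76.4 -12.2]
gap mm 34.37722696784934
0.006 t19.9 p [ 0.5796 -0.0144  0.0841] yaw-84.4 F [-5.6  0.5  4.3] Tz0.14 op0.393 q [ 18.4   1.4 -12.3  -0.  -76.3 -12.7]
0.035 t20.6 p [0.5766 0.0145 0.0841] yaw-84.4 F [-7.7  1.1  4.9] Tz0.22 op0.399 q [ 21.4   1.  -12.7  -0.  -76.3 -15.7]
0.07 t21.3 p [0.573  0.0493 0.0841] yaw-84.4 F [-8.8  0.2  5.2] Tz0.18 op0.396 q [ 24.9   0.8 -13.   -0.  -76.4 -19.2]
0.105 t22.0 p [0.5694 0.0841 0.0841] yaw-84.4 F [-9.4  0.8  5.2] Tz0.20 op0.396 q [ 28.4   0.9 -12.9  -0.  -76.4 -22.7]
0.14 t22.8 p [0.5658 0.119  0.0841] yaw-84.3 F [-9.9  0.3  7.1] Tz0.13 op0.395 q [ 31.7   1.3 -12.4  -0.  -76.4 -26.1]
0.175 t23.5 p [0.5622 0.1538 0.0841] yaw-84.3 F [-11.8   0.8   6.9] Tz0.15 op0.399 q [ 35.    2.  -11.7  -0.1 -76.5 -29.3]
```

View pics/w4.png

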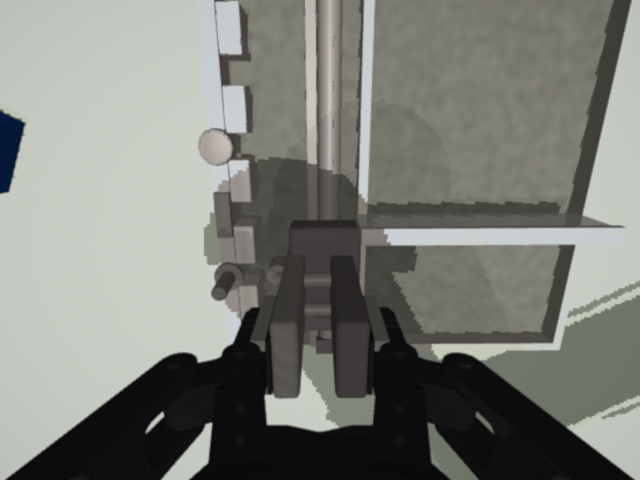

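View pics/s4.png

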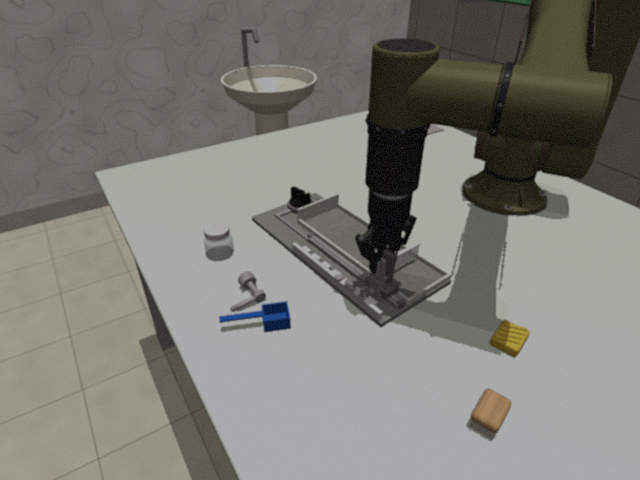

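```bash
python3 - <<'E'
from h import *
open_gripper(); manip.pause(.4); o=st('rel')
p=o['ee_pos']; manip.move_linear([p[0],p[1],.22],v=.2); 
manip.move_ptp([0.5,0.12,0.36],[180,0,0]); manip.pause(.2)
import pickle
o=obs(); f=cams.grab_frame('wrist'); save(f,'w5'); pickle.dump((f,o),open('w5.pkl','wb'))
for t,z in dict(fence_handle=.092,pin=.032,stud=.032,pad_mid=.013,pad=0,nail_brush_mid=.018,nail_brush=0,knob_grip=.05).items():
    for d in lm(f,t)[:1]:
        w=toz(f,d['uv'],z,o); print(t,np.round(d['uv'],1),round(d['confidence'],2),np.round(w,4),'rack',np.round(toR(w),4))
for n in ['pad','nail_brush']:
    r=cams.trace(f,n)[0]; m=r['region'].astype(np.uint8); 
    print(n,r['confidence'],m.sum(),r['uv'])
    c=max(cv2.findContours(m,0,2)[0],key=cv2.contourArea)[:,0,:]
    for z in ([.026] if n=='pad' else [.036]):
        g=np.array([toz(f,x,z,o)[:2] for x in c])*1000
        print(n,z,cv2.minAreaRect(g.astype(np.float32)))
st()
E
```

```text
rel t24.5 p [0.5634 0.1537 0.0836] yaw-84.4 F [ 0.  -1.  -0.1] Tz-0.03 op1.003 q [ 34.9   2.1 -11.7  -0.  -76.2 -29.3]
fence_handle [288.6 133.7] 0.75 [0.5703 0.1527 0.092 ] rack [0.0766 0.1723]
pin [286.8  97.1] 0.63 [0.6104 0.1586 0.032 ] rack [0.117  0.1742]
stud [345.   84.8] 0.73 [0.6239 0.0895 0.032 ] rack [0.1237 0.1042]
pad_mid [140.6 233.1] 0.97 [0.4353 0.3689 0.013 ] rack [-0.0367  0.4006]
pad [144.  230.5] 0.93 [0.4352 0.3702 0.    ] rack [-0.0366  0.4018]
nail_brush_mid [ 49.5 114.8] 0.82 [0.5907 0.4556 0.018 ] rack [0.1265 0.4718]
nail_brush [ 60.8 110.1] 0.92 [0.5968 0.4525 0.    ] rack [0.1322 0.468 ]
knob_grip [596.9 166.5] 0.73 [ 0.5309 -0.2172  0.05  ] rack [ 0.0013 -0.192 ]
pad 0.86 1814 [142.6, 232.2]
pad 0.026 ((439.43951416015625, 361.0392150878906), (63.78157424926758, 57.16893768310547), 18.20303726196289)
nail_brush 0.75 2543 [47.7, 112.7]
nail_brush 0.036 ((593.1683959960938, 444.877685546875), (63.30574417114258, 57.98879623413086), 20.037397384643555)
 t27.4 p [0.5  0.12 0.36] yaw-0.0 F [ 0.1  0.  -0.1] Tz-0.04 op0.999 q [  36.    -8.     7.7   -0.  -105.7   54. ]
```

View pics/w5.png

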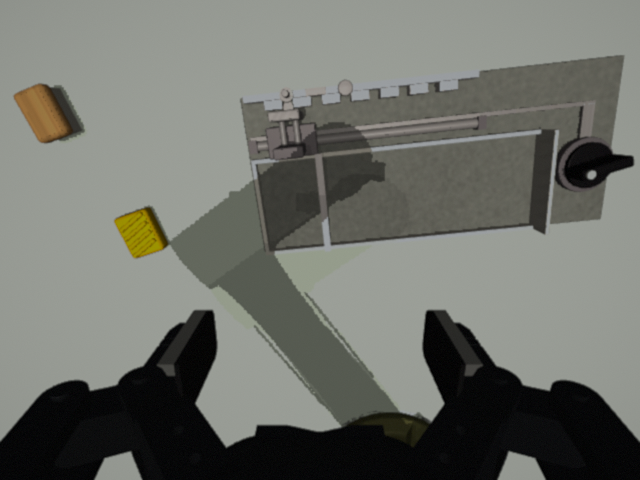

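The fence sits in the pin's notch with the lever sprung back, and the knob is turned. Now a close look at both items and a reach check.

```bash
cat >> h.py <<'E'
def item(name,h,o,f,size):
    # fit box pose by silhouette IoU
    r=cams.trace(f,name)
    if not r: print('none'); return None
    m=r[0]['region']; lmk=lm(f,name+'_mid')
    c0=toz(f,lmk[0]['uv'] if lmk else r[0]['uv'],h/2,o)
    from scipy.optimize import minimize
    def cost(q):
        c,s=np.cos(q[2]),np.sin(q[2]); pts=[]
        for dx in(-1,1):
            for dy in(-1,1):
                for z in(0.0,h):
                    X,Y=dx*size[0]/2,dy*size[1]/2
                    pts.append(proj(f,[q[0]+c*X-s*Y,q[1]+s*X+c*Y,z],o))
        a=np.zeros(m.shape,np.uint8); cv2.fillConvexPoly(a,cv2.convexHull(np.round(np.array(pts)*16).astype(np.int32)),1,shift=4)
        a=a>0; return 1-(a&m).sum()/max((a|m).sum(),1)
    best=None
    for y in np.radians(np.arange(0,180,15)):
        s=minimize(cost,[c0[0],c0[1],y],method='Nelder-Mead',options=dict(initial_simplex=[[c0[0],c0[1],y],[c0[0]+.008,c0[1],y],[c0[0],c0[1]+.008,y],[c0[0],c0[1],y+.15]],maxiter=120))
        if best is None or s.fun<best.fun: best=s
    print(name,'conf',round(r[0]['confidence'],2),'lm',np.round(c0,4),'fit',np.round(best.x[:2],4),'yaw%.1f'%np.degrees(best.x[2]),'1-IoU %.3f'%best.fun)
    return best.x
E
python3 - <<'E'
from h import *
for p in [(.36,.34,.3),(.48,.37,.3)]:
    print(p,solve_ik(p,[180,0,0]))
for x,y in [(.592,.45),(.58,.44),(.57,.433)]:
    for z in (.02,.12): print(x,y,z,[solve_ik((x,y,z),[180,0,a]) is not None for a in (120,-60,30)])
manip.move_ptp((.40,.36,.3),[180,0,0]); manip.pause(.2)
o=obs(); f=cams.grab_frame('wrist'); save(f,'w6'); item('pad',.026,o,f,(.062,.05)); item('nail_brush',.036,o,f,(.062,.042))
manip.move_ptp((.47,.39,.3),[180,0,0]); manip.pause(.2)
o=obs(); f=cams.grab_frame('wrist'); save(f,'w7'); item('nail_brush',.036,o,f,(.062,.042)); item('pad',.026,o,f,(.062,.05))
f=cams.grab_frame('scene'); item('nail_brush',.036,None,f,(.062,.042)); item('pad',.026,None,f,(.062,.05))
E
```

```text
(0.36, 0.34, 0.3) [ 66.74345434 -12.80692749  -2.89144448   0.         -99.915483
  23.25654566]
(0.48, 0.37, 0.3) [ 5.65451149e+01  4.11056066e+00  1.30864426e+01  2.54444375e-14
 -9.89758819e+01  3.34548851e+01]
0.592 0.45 0.02 [True, True, True]
0.592 0.45 0.12 [True, True, True]
0.58 0.44 0.02 [True, True, True]
0.58 0.44 0.12 [True, True, True]
0.57 0.433 0.02 [True, True, True]
0.57 0.433 0.12 [True, True, True]
pad conf 0.82 lm [0.4355 0.3666 0.013 ] fit [0.4355 0.369 ] yaw20.6 1-IoU 0.109
nail_brush conf 0.64 lm [0.5904 0.4591 0.018 ] fit [0.5966 0.4567] yaw198.3 1-IoU 0.085
nail_brush conf 0.72 lm [0.5896 0.4585 0.018 ] fit [0.5906 0.4556] yaw23.5 1-IoU 0.125
pad conf 0.85 lm [0.4378 0.3678 0.013 ] fit [0.4354 0.3681] yaw200.2 1-IoU 0.106
nail_brush conf 0.63 lm [0.5898 0.4547 0.018 ] fit [0.5876 0.4549] yaw22.9 1-IoU 0.167
pad conf 0.63 lm [0.4326 0.3717 0.013 ] fit [0.4345 0.3675] yaw20.1 1-IoU 0.150
```

View pics/w7.png

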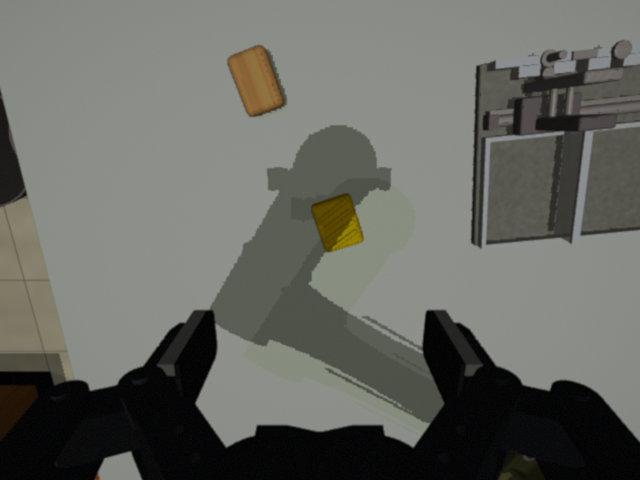

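Both poses agree across views and are within reach: pad (0.4355, 0.368) yaw 20°, brush (0.590, 0.456) yaw about 22°. Picking the pad first.

```bash
cat >> h.py <<'E'
def pick(x,y,yaw,z,F=50):
    manip.move_ptp((x,y,.12),[180,0,yaw]); 
    r=manip.move_linear((x,y,z),v=.08,force_limit=10); st('down %s'%r)
    grab(F); st('grip'); p=obs()['ee_pos']
    manip.move_linear([p[0],p[1],.20],v=.15); return st('lift')
def place(ry,zt,rx=-.015,yaw=None):
    yaw=YR-90 if yaw is None else yaw
    manip.move_ptp(W((rx,ry,.20)),[180,0,yaw]); st('over')
    w=W((rx,ry,zt+.03)); manip.move_linear(w,v=.12); st('near')
E
python3 - <<'E'
from h import *
pick(.4353,.3683,20.3,.010)
place(-.099,.026)
o=obs(); f=cams.grab_frame('wrist'); save(f,'w8')
E
```

```text
down False t32.3 p [0.4356 0.3686 0.0107] yaw20.3 F [-1.  -0.7  0.1] Tz0.03 op1.004 q [ 60.4   3.3 -18.4   0.  -68.3  49.9]
grip t32.7 p [0.4356 0.3686 0.0106] yaw20.3 F [ 0.  -0.5  3.3] Tz-0.05 op0.575 q [ 60.4   3.3 -18.4   0.  -68.3  49.9]
lift t34.2 p [0.4352 0.3683 0.1987] yaw20.3 F [-0.2 -0.1 -0.5] Tz-0.01 op0.576 q [ 60.4  -2.2  -3.8  -0.  -88.5  49.9]
over t36.0 p [ 0.5059 -0.1255  0.1999] yaw-84.3 F [ 0.6  0.3 -1.4] Tz0.04 op0.577 q [  8.2  -9.9 -10.8  -0.  -89.1  -2.5]
near t37.3 p [ 0.5062 -0.1262  0.0569] yaw-84.4 F [-0.5  0.6 -0.6] Tz-0.04 op0.576 q [  8.1  -6.7 -23.    0.  -73.5  -2.5]
```

View pics/w8.png

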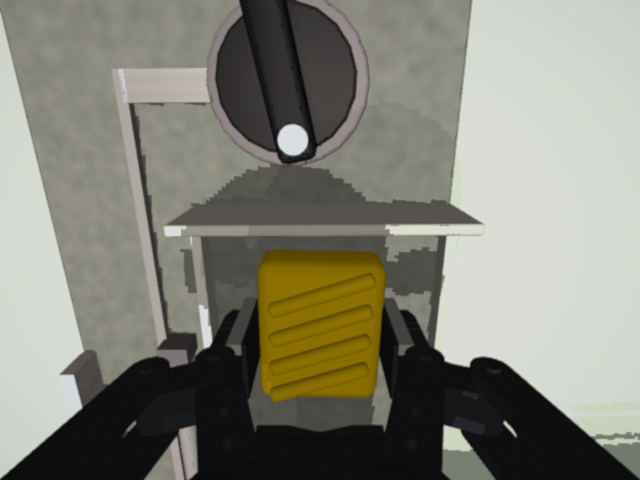

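The pad is held squarely, well clear of the wall at row 230. Lowering it now, then fetching the brush.

```bash
python3 - <<'E'
from h import *
r=manip.move_linear(W((-.015,-.099,.0215)),v=.05,force_limit=8); st('low %s'%r)
open_gripper(); manip.pause(.2); st('rel')
manip.move_linear(W((-.015,-.099,.20)),v=.2)
f=cams.grab_frame('scene'); item('nail_brush',.036,None,f,(.062,.042)); save(f,'s9')
g=cams.grab_frame('top'); save(g,'t9')
for d in lm(g,'pad_mid'): 
    w=toz(g,d['uv'],.025); print(d,toR(w))
for d in lm(g,'nail_brush_mid'): print(d,toz(g,d['uv'],.018))
item('nail_brush',.036,None,g,(.062,.042))
manip.move_ptp((.47,.38,.3),[180,0,0]); manip.pause(.2)
o=obs(); f=cams.grab_frame('wrist'); save(f,'w9'); item('nail_brush',.036,o,f,(.062,.042))
manip.move_ptp((.52,.45,.25),[180,0,20]); manip.pause(.2)
o=obs(); f=cams.grab_frame('wrist'); save(f,'w10'); item('nail_brush',.036,o,f,(.062,.042))
E
```

```text
low True t38.0 p [ 0.505  -0.1262  0.0227] yaw-84.4 F [0.2 1.  2.8] Tz0.04 op0.578 q [  8.1  -5.  -25.2  -0.  -69.8  -2.5]
rel t38.7 p [ 0.5043 -0.126   0.0221] yaw-84.4 F [-0.2 -0.2 -0. ] Tz-0.03 op0.998 q [  8.1  -5.  -25.3  -0.1 -69.9  -2.5]
nail_brush conf 0.71 lm [0.5919 0.4542 0.018 ] fit [0.5919 0.4542] yaw0.0 1-IoU 1.000
{'uv': [368.2, 281.4], 'confidence': 0.67} [-0.01327744 -0.09698299]
{'uv': [142.5, 250.7], 'confidence': 0.69} [0.59791621 0.46421741 0.018     ]
{'uv': [375.9, 182.6], 'confidence': 0.21} [ 0.77380608 -0.1539769   0.018     ]
nail_brush conf 0.78 lm [0.5979 0.4642 0.018 ] fit [0.5911 0.4591] yaw211.9 1-IoU 0.267
nail_brush conf 0.93 lm [0.5922 0.4559 0.018 ] fit [0.5912 0.4556] yaw21.8 1-IoU 0.150
nail_brush conf 0.79 lm [0.5924 0.4574 0.018 ] fit [0.5906 0.4567] yaw199.8 1-IoU 0.102
```

View pics/w10.png

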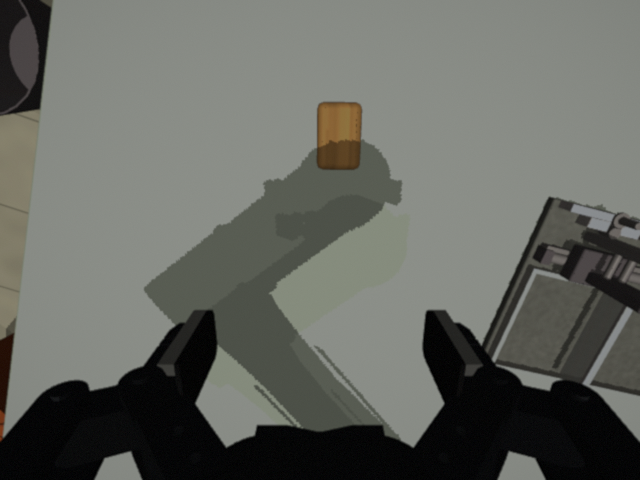

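View pics/s9.png

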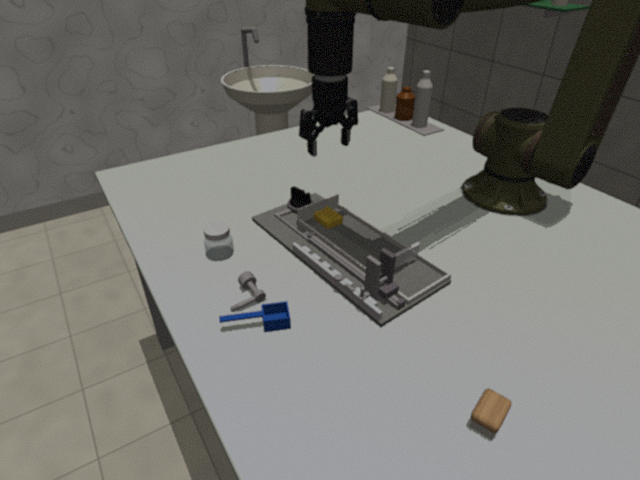

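The pad lies in the bay by the end wall. The brush is straight at yaw 20° in the wrist view, at (340,135).

```bash
python3 - <<'E'
from h import *
print([solve_ik((.591,.4562,z),[180,0,20]) is not None for z in (.2,.12,.015)])
pick(.591,.4562,20,.014)
o=obs(); f=cams.grab_frame('wrist'); save(f,'w11')
place(-.028,.03)
f=cams.grab_frame('wrist'); save(f,'w12')
E
```

```text
[True, True, True]
down False t45.3 p [0.5913 0.4565 0.0149] yaw20.0 F [ 0.7 -0.3 -0.2] Tz0.08 op0.999 q [ 52.9  28.4  12.4   0.  -73.9  57.1]
grip t45.8 p [0.5911 0.4564 0.0144] yaw20.0 F [-0.2  0.5  2.3] Tz0.02 op0.488 q [ 52.9  28.4  12.4   0.  -73.9  57.1]
lift t47.1 p [0.5908 0.4562 0.1984] yaw20.0 F [ 0.2 -0.2 -0.9] Tz-0.02 op0.483 q [ 52.9  25.1  27.4  -0.  -92.3  57.1]
over t49.1 p [ 0.499 -0.055  0.2  ] yaw-84.3 F [ 0.1  0.7 -1.8] Tz0.01 op0.480 q [ 16.7 -12.9 -13.4  -0.  -89.5 -11.1]
near t50.4 p [ 0.4993 -0.0555  0.0609] yaw-84.4 F [-0.3  0.3 -0.3] Tz-0.07 op0.485 q [ 16.7 -10.  -25.6   0.  -74.3 -11.1]
```

View pics/w12.png

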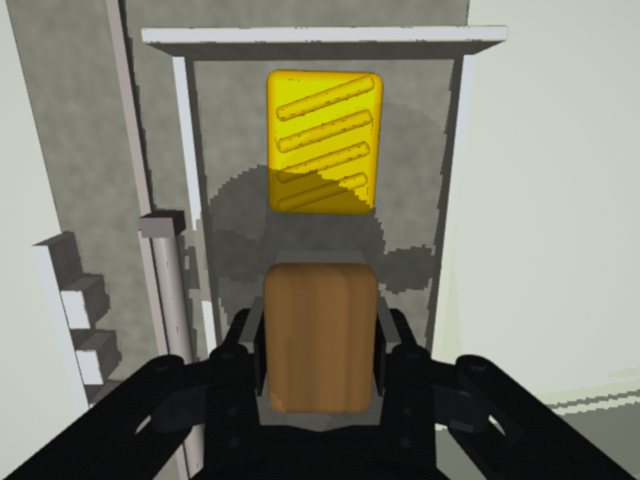

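Pad on the floor at rows 70–212, brush held behind it with a gap. Lowering, then back to the fence.

```bash
python3 - <<'E'
from h import *
r=manip.move_linear(W((-.015,-.028,.0255)),v=.05,force_limit=8); st('low %s'%r)
open_gripper(); manip.pause(.3); st('rel')
manip.move_linear(W((-.015,-.028,.22)),v=.2)
g=cams.grab_frame('top'); save(g,'t13')
for n,z in (('pad_mid',.025),('nail_brush_mid',.03)):
    for d in lm(g,n)[:1]: print(n,d,toR(toz(g,d['uv'],z)))
manip.move_ptp(W((.0715,.175,.22)),[180,0,YR-90]); 
o=obs(); f=cams.grab_frame('wrist'); save(f,'w13')
for n,z in (('pad_mid',.025),('nail_brush_mid',.03),('squeeze_mid',.092),('fence_handle',.092),('stud',.032)):
    for d in lm(f,n)[:1]: print(n,d,toR(toz(f,d['uv'],z,o)))
E
```

```text
low True t51.1 p [ 0.4982 -0.0556  0.0263] yaw-84.4 F [0.3 0.3 2.5] Tz-0.02 op0.486 q [ 16.7  -8.3 -27.9  -0.  -70.5 -11.1]
rel t51.9 p [ 0.4974 -0.0556  0.0258] yaw-84.4 F [-0.6  0.2  0.8] Tz-0.05 op1.005 q [ 16.7  -8.3 -27.9  -0.1 -70.6 -11.1]
pad_mid {'uv': [370.2, 279.6], 'confidence': 0.71} [-0.00925267 -0.1027018 ]
nail_brush_mid {'uv': [378.8, 178.0], 'confidence': 0.64} [ 0.25739926 -0.16054223]
squeeze_mid {'uv': [324.5, 233.2], 'confidence': 0.66} [0.06849561 0.17391312]
fence_handle {'uv': [317.5, 231.0], 'confidence': 0.6} [0.07381412 0.17217251]
stud {'uv': [260.3, 134.9], 'confidence': 0.73} [0.12304886 0.10404408]
```

View pics/w13.png

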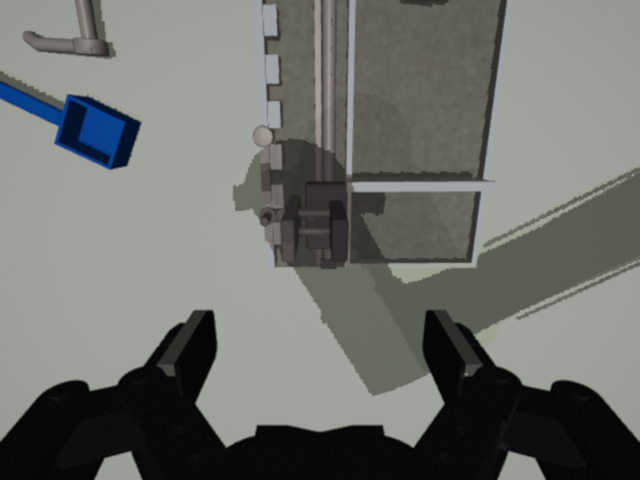

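```bash
python3 - <<'E'
from h import *
print(manip.move_linear(W((.0700,.1745,.081)),v=.1,force_limit=12)); st()
f=cams.grab_frame('top'); save(f,'t14')
grab(45); o=st('squeezed')
p0=np.array(o['ee_pos']); u=W((0,1,0))-W((0,0,0))
for s in [.006,.035,.07]:
    r=manip.move_linear((p0-u*s).tolist(),v=.06,force_limit=25); o=st(s)
    if r: print('stopped');break
f=cams.grab_frame('wrist'); save(f,'w14')
E
```

```text
False
 t55.9 p [0.5639 0.1544 0.0818] yaw-84.4 F [0.6 0.7 0.1] Tz0.02 op1.002 q [ 35.    2.2 -11.8   0.  -76.  -29.4]
squeezed t56.5 p [0.5624 0.1537 0.0841] yaw-84.3 F [-17.3  -2.2  16.1] Tz0.23 op0.395 q [ 35.    2.  -11.7   0.  -76.4 -29.3]
0.006 t56.7 p [0.5627 0.148  0.0844] yaw-84.3 F [-0.5 -1.3  2.8] Tz0.21 op0.396 q [ 34.5   1.7 -12.   -0.  -76.3 -28.8]
stopped
```

View pics/w14.png

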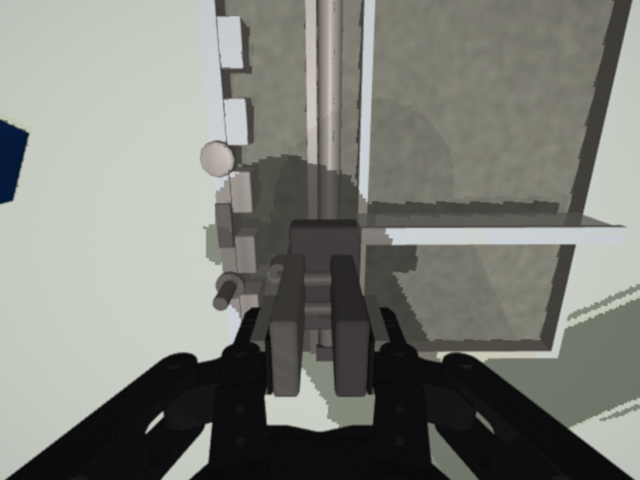

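View pics/t14.png

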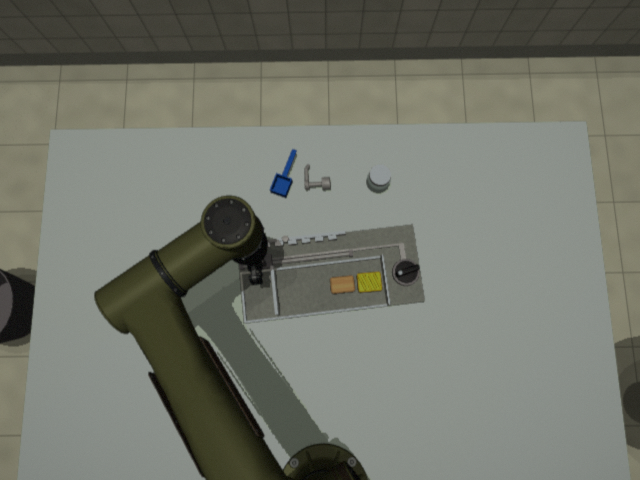

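That stop was just the squeeze preload easing. The fence slides freely, and both items sit in the bay in the top picture (brush (342,284), pad (370,282)). Continuing the slide.

```bash
python3 - <<'E'
from h import *
p0=np.array([.5624,.1537,.0841]); u=W((0,1,0))-W((0,0,0))
st()
for s in [.02,.035,.052,.07]:
    r=manip.move_linear((p0-u*s).tolist(),v=.05,force_limit=25); o=st(s)
    if r: print('stopped');break
manip.pause(.1);o=obs();f=cams.grab_frame('wrist'); save(f,'w15')
for n,z in (('stud',.032),('fence_handle',.092)):
    for d in lm(f,n)[:1]: print(n,d,toR(toz(f,d['uv'],z,o)))
E
```

```text
t56.7 p [0.5627 0.1481 0.0844] yaw-84.3 F [ 0.1 -1.4  3.1] Tz0.26 op0.396 q [ 34.5   1.7 -12.   -0.  -76.3 -28.8]
0.02 t57.2 p [0.5643 0.133  0.0844] yaw-84.4 F [-4.9 -1.5  5.7] Tz0.23 op0.396 q [ 33.    1.4 -12.2  -0.1 -76.4 -27.4]
0.035 t57.6 p [0.5658 0.1183 0.0844] yaw-84.3 F [-4.  -1.8  4.7] Tz0.23 op0.396 q [ 31.7   1.2 -12.5  -0.1 -76.4 -26. ]
0.052 t58.1 p [0.5676 0.1015 0.0844] yaw-84.3 F [-4.1 -1.9  5.6] Tz0.25 op0.397 q [ 30.    0.9 -12.7  -0.  -76.3 -24.4]
0.07 t58.6 p [0.5694 0.0837 0.0844] yaw-84.3 F [-3.8 -1.8  6. ] Tz0.21 op0.394 q [ 28.3   0.8 -12.9  -0.  -76.3 -22.6]
stud {'uv': [227.1, 274.0], 'confidence': 0.64} [0.12181692 0.10403065]
fence_handle {'uv': [304.1, 326.3], 'confidence': 0.59} [0.07616978 0.1007974 ]
```

View pics/w15.png

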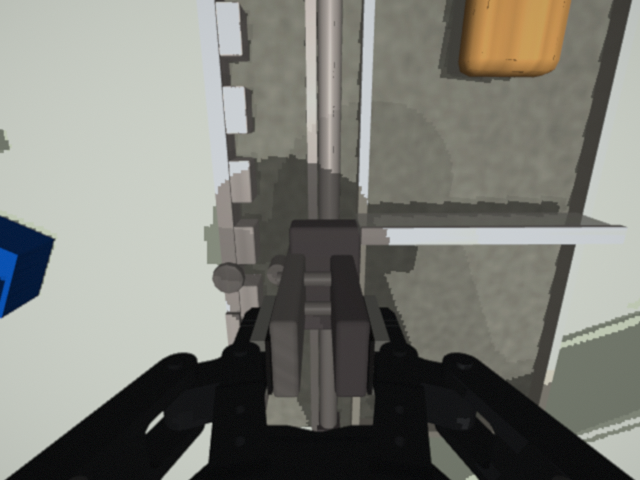

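The fence tooth is level with the stud (about row 275), the same alignment as at the pin earlier. Releasing, then the knob.

```bash
python3 - <<'E'
from h import *
open_gripper(); manip.pause(.5); o=st('rel')
p=o['ee_pos']; manip.move_linear([p[0],p[1],.22],v=.2); manip.pause(.2)
o=obs();f=cams.grab_frame('wrist'); save(f,'w16')
for n,z in (('stud',.032),('fence_handle',.092),('squeeze_mid',.092)):
    for d in lm(f,n)[:1]: print(n,d,toR(toz(f,d['uv'],z,o)))
manip.move_ptp([.5297,-.2210,.18],[180,0,-72.2]); st()
o=obs();f=cams.grab_frame('wrist'); save(f,'w17')
E
```

```text
rel t59.9 p [0.5692 0.084  0.0841] yaw-84.3 F [-0.8  0.   0.2] Tz0.04 op0.998 q [ 28.3   0.8 -12.9  -0.1 -76.3 -22.6]
stud {'uv': [257.3, 214.8], 'confidence': 0.65} [0.12551177 0.10335938]
fence_handle {'uv': [310.0, 231.8], 'confidence': 0.88} [0.0760731  0.10157469]
squeeze_mid {'uv': [316.6, 235.8], 'confidence': 0.75} [0.07109292 0.10473463]
 t62.4 p [ 0.5301 -0.2204  0.1802] yaw-72.2 F [ 0.3  0.3 -0. ] Tz-0.03 op1.002 q [ -2.6  -1.6  -5.2  -0.  -86.4  20.4]
```

View pics/w16.png

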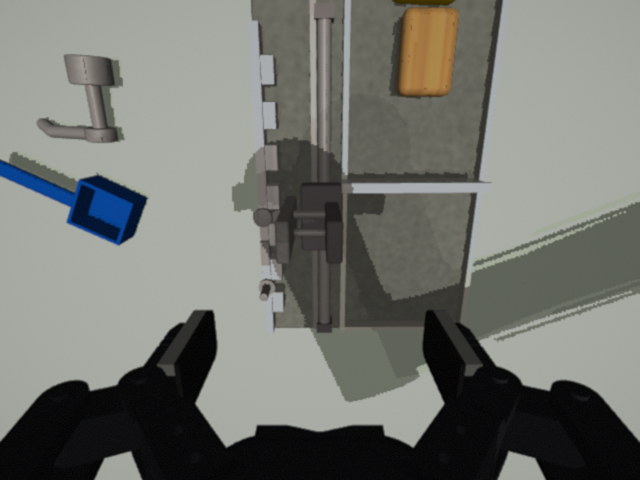

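View pics/w17.png

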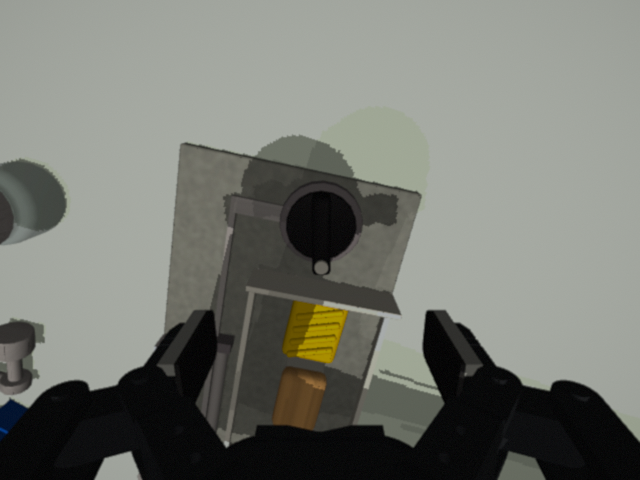

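The lever has sprung back at the stud notch, and the knob bar is vertical in the tool view, so it is aligned with the jaws. Locking it.

```bash
python3 - <<'E'
from h import *
print(manip.move_linear([.5300,-.2208,.046],v=.1,force_limit=15)); st()
grab(40); st('grip')
q=np.array(obs()['joint_pos'])
for a in [10,20,30,40,50,60,70,77]:
    t=q.copy(); t[5]+=a; manip.set_joints(t.tolist())
    if a%20==0 or a>70: st(a)
manip.pause(.3); open_gripper(); o=st('open'); p=o['ee_pos']
manip.move_linear([p[0],p[1],.22],v=.2)
manip.move_ptp((0.48,-0.02,0.36),[180,0,0]); manip.pause(.3)
o=obs();f=cams.grab_frame('wrist'); save(f,'w18'); st()
for n,z in (('pad_mid',.025),('nail_brush_mid',.03),('fence_handle',.092),('squeeze_mid',.092),('stud',.032),('fence_face',.043)):
    for d in lm(f,n)[:1]: print(n,d,toR(toz(f,d['uv'],z,o)))
g=cams.grab_frame('scene'); save(g,'s18')
E
```

```text
False
 t63.9 p [ 0.5305 -0.2209  0.0468] yaw-72.2 F [0.3 0.5 0.6] Tz0.00 op0.999 q [ -2.6   2.  -15.7   0.  -72.2  20.4]
grip t64.5 p [ 0.5295 -0.221   0.0462] yaw-72.2 F [-4.7 -1.   3.2] Tz0.02 op0.156 q [ -2.6   2.1 -15.7   0.  -72.3  20.4]
20 t65.1 p [ 0.5294 -0.221   0.0462] yaw-52.6 F [-3.4  1.6  1.4] Tz0.05 op0.159 q [ -2.6   2.1 -15.7   0.  -72.3  40.1]
40 t65.7 p [ 0.5294 -0.2209  0.0462] yaw-32.6 F [-2.6  1.3  3.8] Tz0.04 op0.154 q [ -2.6   2.1 -15.7   0.  -72.3  60. ]
60 t66.3 p [ 0.5294 -0.221   0.0462] yaw-12.7 F [-3.6  1.6  3.4] Tz0.01 op0.153 q [ -2.6   2.1 -15.7   0.  -72.3  80. ]
77 t66.8 p [ 0.5294 -0.221   0.0462] yaw4.4 F [-3.7  2.1  4.3] Tz0.02 op0.157 q [ -2.6   2.1 -15.7   0.  -72.3  97. ]
open t67.8 p [ 0.5295 -0.221   0.0462] yaw4.8 F [ 0.1 -0.1 -0.2] Tz0.06 op0.999 q [ -2.6   2.1 -15.7   0.  -72.3  97.4]
 t70.2 p [ 0.4801 -0.0205  0.3595] yaw-0.1 F [ 0.   0.1 -0.4] Tz0.07 op0.998 q [  21.7  -13.1    3.3   -0.  -106.4   68.3]
pad_mid {'uv': [400.7, 165.4], 'confidence': 0.95} [-0.01114906 -0.09822445]
nail_brush_mid {'uv': [345.2, 175.0], 'confidence': 0.95} [-0.01560499 -0.0262774 ]
fence_handle {'uv': [220.3, 104.1], 'confidence': 0.7} [0.07928166 0.10129482]
stud {'uv': [221.9, 70.0], 'confidence': 0.45} [0.11995458 0.10762417]
fence_face {'uv': [268.1, 180.7], 'confidence': 0.79} [-0.01130576  0.07072271]
```

View pics/w18.png

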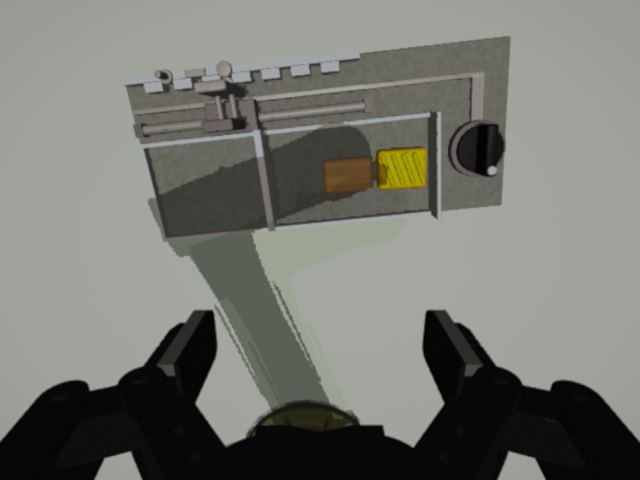

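View pics/s18.png

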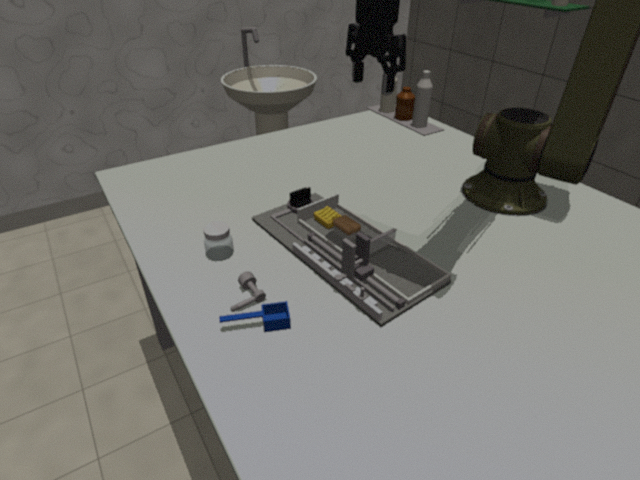

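```bash
python3 -c "
from h import *
st(); workorder.close_job()"
```

```text
t70.5 p [ 0.48 -0.02  0.36] yaw-0.0 F [0.6 0.1 0.1] Tz-0.05 op0.999 q [  21.8  -13.1    3.3    0.  -106.4   68.2]
the job is handed in; nothing more can be done
```

The job is done and handed in at about 70 s on the robot's clock. I have no verdict back, so what follows rests on my last pictures and readings.

**What I did**
- I turned the knob about 78° clockwise to unlock it, squeezed the lever, and slid the fence 175 mm to the standing pin's notch. There I let it latch.
- The only things out were the pad and the nail brush. I put both on the bay floor, end to end from the fixed wall. The brush got knocked aside early in the run, so I measured it again before picking it up.
- I squeezed the lever again, brought the fence back 70 mm to the round stud's notch, and released it. Then I turned the knob back about 77° to lock.

**Last checks** (positions in the rack frame)

| Thing | Measured | Needed |
|---|---|---|
| Pad | x -11 mm, y -98 mm | x -70 to 40 mm, between wall (y -135) and fence |
| Brush | x -16 mm, y -26 mm | x -70 to 40 mm, between wall (y -135) and fence |
| Fence face | y 71 mm | about 72 mm with the fence at the stud |
| Fence handle | y 101 mm, after about 102 mm and 105 mm (squeeze_mid) just before | within 7 mm of 105 mm |

- **Lever and knob:** the lever looked fully sprung back after I released it at the stud. The knob bar lies along the rack's x axis, which is its locked position.
- **Other things:** the jar, pump head and scoop look unmoved, and the gripper is open and clear.

**Checks that disagreed**
- One force-limited slide stopped early when the squeeze preload eased off. I carried on without trouble.
- The network once reported the brush at the jar's position in the top picture. I discarded that because other pictures showed the brush in the bay.

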